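# Take the untrimmed model out so the case box closes

## Robot

A 7-joint arm with a two-finger parallel gripper is mounted at the origin on the work surface. World frame = base frame: x ahead of the robot, y to its left, z up, the work surface at z = 0. Lengths are in m, angles in rad, forces in N, time in s.
With the tool pointing down it reaches from about 0.425 to 0.875 m from the base axis. Payload 8.4 kg.
Tool frame: the origin (TCP) lies on the centre line of the jaws, within the pads' length; the fingertips stand 8 mm ahead of it and the grasp point (between the pads) lies 11 mm behind it (arm.tcp_to_tips is the distance from the TCP to the fingertips, in m); z points along the fingers, y is the line along which they close (so a half turn about z gives the same grasp; the last joint's range is limited). The gripper opens to 87 mm and grips with 3 to 60 N. Pads are 19 mm wide; open, the fingers measure 117 mm over their backs; the gripper's body (75 mm by 190 mm) begins 51 mm behind the grasp point.
Start: joints at [-1.268, 0.333, 0.04, 1.465, -0.013, 1.343, -0.059], TCP at [0.254, 0.598, 0.231] pointing down, gripper open.
Joint ranges: [-2.58, 2.58], [-0.38, 2.09], [-1.3, 1.39], [0.25, 2.4], [-1.5, 4.64], [0.08, 2.09], [-2.65, 2.65]. Speed limits (rad/s): [2.22, 2.22, 2.79, 2.79, 3.14, 3.14, 3.14].

## Interface

Orientations are given as a rotation vector (axis times angle).
In Python, from cell import arm, snapshot gives the robot as it stands.
- The arm moves only by the tool apply_moves, never from a script. Its argument "targets" is a list that holds one entry, the list of rows, each a list of 5 numbers: the shift along the world's x, y, z in units of 50 mm (1.0 is 50 mm), then the turn about the world's z in units of 8 degrees (1.0 is 8 degrees), then the finger opening in mm, from 0 to 87. In form: [[[tx, ty, tz, turn, hand], ...]]. A call has 1 to 20 rows; each row is the pose to reach, as a shift and turn from the pose commanded when the call began; what a row does not reach only later rows make up. A row lasts 1/8 s, in which the tool goes at most 62.5 mm and 10.7 degrees, less where a joint would pass 70% of its speed; a pose out of reach is approached as far as the arm can. A call with a gripper value outside its range is refused whole. The fingers move at their own pace and stop on an object; the grip force is fixed at half the most. Time passes only in rows, so rows that repeat a pose let the fingers close. It gives the time, the measured TCP pose, the force, the opening and the grip force at its end, in the units of the state.
- arm.sense(): the state, without advancing time (a new reading comes with each control period).
- snapshot(name): name is "scene" or "top" or "wrist"; returns a dict with "image" (480x640x3 uint8, blue, green, red), "depth" (480x640 float32, m along the optical axis (not along the pixel's ray), 0 where there is no reading), "camera_matrix" (3x3 intrinsics, pixels), "cam_to_world" (4x4, takes a point from camera to world coordinates); the wrist camera has in their place "hand_eye" (4x4, takes a point from camera to tool coordinates, whose origin is the TCP and whose axes are the flange's). Camera axes: x right, y up, looking along -z (the intrinsics and any distortion apply to the point x, -y, -z); pixel columns grow to the right and rows downward; lengths in m; the calibration is good to about 2 mm. A picture is of the moment at which its call begins: read the wrist's pose just before it.
- arm.hand_in(): hands the job in; it is judged then, once.
The state is a dict: "time_s": time; "q": joint angles; "qvel": joint speeds; "joint_efforts": joint torques, N m; "position": TCP position; "ee_rot": TCP orientation; "contact_force": force on the tool from outside, world axes, zero at the start; "torque": the same for the moment, N m; "grip_width": opening from 0.0 (shut) to 1.0 (fully open); "grasp_force": force on a finger pad.
Only numpy, scipy, OpenCV 4.12 (cv2) and the standard library are available. Lean on these libraries where they do the work, as an engineer would, in place of code of your own. Each camera call takes 0.05 s, during which the arm holds its last target. There are 200 camera calls.

## Task

One of the two stone models in the case box is still untrimmed and stands above the fill line, so the lid cannot seat. Set that tall model down gently, teeth up, near the middle of the trimmer's table, leave the trimmed one in the box, and put the lid on so that it is fully home all round. Do not drop the tall model, and leave everything else on the bench where it is.

Things in the scene. Friction and masses are not known exactly. Their poses are not given: they have to be found in the camera images.
- tall_model: untrimmed yellow stone lower model, the taller of the two in the box: 68 (x) x 60 (y) x 58 mm high, 0.3 kg. Solid base 44 mm high with two flat parallel sides at y = +-30 mm (from x = -8 to +34 mm; the front at -x tapers), teeth in a horseshoe on the top 14 mm. Origin under the centre of its base, z up through the teeth. It stands teeth up in one of the box's two bays; which one varies
- trimmed_model: trimmed yellow stone lower model, same plan (68 x 60 mm) but only 34 mm high, 0.16 kg; origin under the centre of its base, z up. It stands in the other bay, below the fill line, and stays there
- box: open grey plastic case box, fixed to the bench: outside 216 (x) x 148 (y) x 52 mm high, walls and floor 4 mm (inside 208 x 140 mm). A divider 38 mm high across the middle (x = 0) makes two bays, each 102 (x) x 140 (y) mm, centred at x = +-54 mm. The fill line is a thin pale line round the inside, 42 mm above the bench. Origin under the centre of its underside, on the bench; x along its length
- lid: loose grey lid of the box, 0.22 kg, right way up on the bench: plate 224 (x) x 156 (y) x 4 mm over a plug 8 mm deep (200 x 132 mm, lower half stepped in to 192 x 124), 4 mm clearance all round in the box. Origin at the centre of the plug's underside; z up, x along its length; either way round fits. Seated: plate on the rim, origin 44 mm above the box's origin
- lid_grip (a point): centre of the lid's handle bar, 37 mm above the lid's origin: a bar 100 mm long along the lid's x, 18 mm wide (y), 22 mm tall (top 48 mm above the lid's origin), standing on two posts, with 14 mm of air between it and the plate
- table_mid (a point): middle of the top face of the trimmer's level cast-iron table, 60 mm above the bench; the table is 180 (x) x 170 (y) mm, fixed; the trimmer's housing, about 300 mm high, stands upright from 110 mm to the -y side of this point. Its z is up
- bite_block: bystander: pink wax bite block, horseshoe rim on a thin plate, 58 x 60 x 20 mm; origin under its centre
- former: bystander: small open aluminium base former, 85 x 78 x 32 mm; origin under its centre
- jar: bystander: closed jar, 64 mm across, 85 mm high; origin under its centre
- spatula: bystander: spatula lying flat, 190 mm long along its x axis
- brush: bystander: brush lying flat, 170 mm long along its x axis, between box and trimmer
Not all that is in view belongs to the job. What is shaped like the tall_model but red is not meant. What is shaped like the trimmed_model but green is not meant.

How it is judged:
At the end, for the whole second after the job is handed in: Tall model upright, at rest, released on the trimmer's table, origin within 58 mm (x), 57 mm (y) of its middle; trimmed model flat in the box; lid released, at rest, level within 0.03 rad, plate on the rim (origin 40 to 46.5 mm over the box's), centred within 8 mm, aligned within 0.1 rad (x of tall_model in the frame of table_mid between -0.058 and 0.058 m and y of tall_model in the frame of table_mid between -0.057 and 0.057 m and z of tall_model in the frame of table_mid between -0.005 and 0.005 m and angle between tall_model's own z axis and vertical below 0.06 rad and linear speed of each of tall_model, lid below 0.02 m/s and x of trimmed_model in the frame of box between -0.104 and 0.104 m and y of trimmed_model in the frame of box between -0.07 and 0.07 m and z of trimmed_model in the frame of box below 0.01 m and angle between trimmed_model's own z axis and vertical below 0.1 rad and x of lid in the frame of box between -0.008 and 0.008 m and y of lid in the frame of box between -0.008 and 0.008 m and z of lid in the frame of box between 0.04 and 0.0465 m and angle between lid's own z axis and vertical below 0.03 rad and angle between the x axis of lid and the x axis of box, either way round below 0.1 rad); the robot touches nothing.
It fails at once if the tall model is dropped: it moves faster than 0.6 m/s while no finger touches it (contact force between the fingers and tall_model below 0.1 N and linear speed of tall_model above 0.6 m/s).
It fails at once if a bystander is moved more than 30 mm (distance of any of bite_block, former, jar, spatula, brush from where it was at the start of the episode above 0.03 m).
It also fails if it takes over 67 s, if anything falls off the work surface, if the arm or the gripper's body presses on something with over 40 N, if the wrist force passes 120 N, or if a joint passes its speed limit or range.

## Working session

There is one attempt and no reset: what is moved stays moved. The work goes in short steps, Python scripts to look and compute and a tool call to move; the robot and the scene stay as the last step left them, time stands still between calls to the robot, and variables do not carry over. Pictures are saved under pics/ and viewed, at most 10 in all, crops included, and the job is handed in when it is done.

Besides the shell and the picture viewer there is one more tool, called by a JSON object that holds its "fn" and its "kwargs", one argument or row to a line. apply_moves: Moves the arm, as the interface text tells. Its arguments: {"type":"object","properties":{"targets":{"type":"array","items":{"type":"array","items":{"type":"array","items":{"type":"number"}}}}},"required":["targets"]}

```bash
mkdir -p pics; cat > h.py <<'E'
import numpy as np,cv2
from cell import arm,snapshot
def cloud(s):
    d=s["depth"];h,w=d.shape;K=s["camera_matrix"]
    u,v=np.meshgrid(np.arange(w),np.arange(h))
    P=np.stack([(u-K[0,2])/K[0,0]*d,-(v-K[1,2])/K[1,1]*d,-d,np.ones_like(d)],-1)
    return (P@np.array(s["cam_to_world"]).T)[...,:3]
E
python3 - <<'E'
from h import *
for n in("scene","top"):
    s=snapshot(n);cv2.imwrite(f"pics/{n}.png",s["image"]);np.savez(f"{n}.npz",P=cloud(s),I=s["image"],d=s["depth"])
print(arm.sense())
E
```

```text
{'time_s': 0.1, 'q': array([-1.26818799,  0.33386271,  0.03988166,  1.46617654, -0.01338206,
        1.34330238, -0.05851077]), 'qvel': array([-0.00022847,  0.00033831,  0.00120694, -0.00115874, -0.00056484,
        0.00057486, -0.00111172]), 'joint_efforts': array([ 3.72760740e-03, -6.57809258e+01,  1.33922338e+00, -4.04703569e+01,
       -5.99350990e-02,  4.11111536e-02,  5.62266223e-05]), 'position': array([0.25407675, 0.59783754, 0.22973689]), 'ee_rot': array([-6.26932507e-01, -3.07822004e+00,  2.31298802e-03]), 'contact_force': array([ 0.53345873,  0.50919579, -0.13511913]), 'torque': array([ 0.02632583, -0.00030143,  0.03174248]), 'grasp_force': 0.0, 'grip_width': 1.0022195495428352}
```

View pics/scene.png

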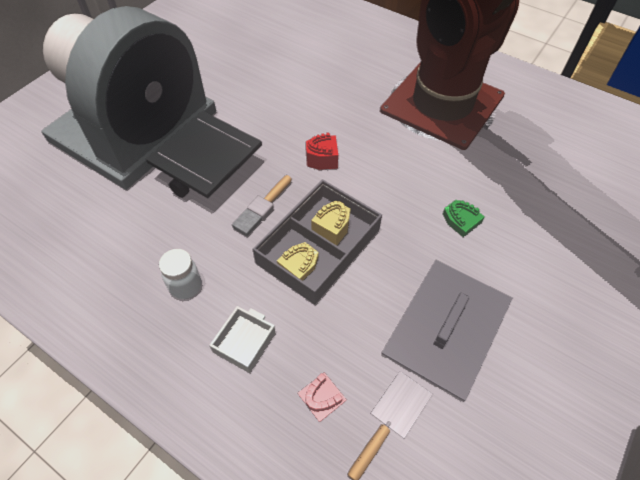

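View pics/top.png

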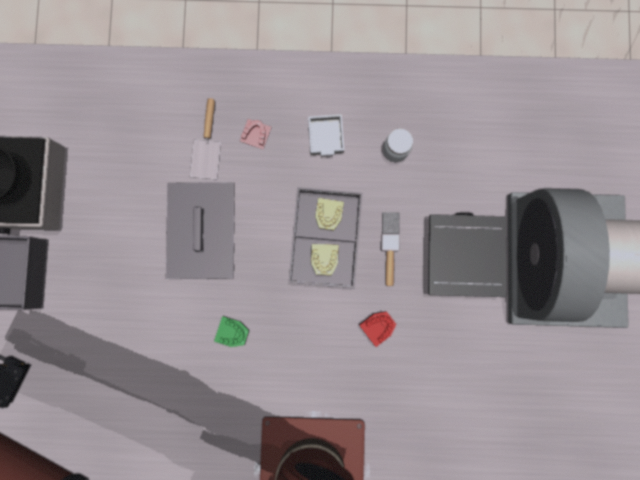

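Scene view: the box holds two yellow models, at (330,220) and (298,262). In the top view they are at (324,259) and (329,213). The red one at (378,328) and the green one at (232,332) are not meant. The one nearer the robot looks taller, so I'll measure heights and take an enlarged crop.

```bash
python3 - <<'E'
from h import *
t=np.load("top.npz");s=np.load("scene.npz");P,I=t["P"],t["I"]
np.set_printoptions(precision=4,suppress=True)
def rect(m,name):
    q=P[m][:,:2].astype(np.float32);r=cv2.minAreaRect(q);print(name,len(q),"c",np.round(r[0],4),"size",np.round(r[1],4),"ang",round(r[2],2),"z",np.percentile(P[m][:,2],[5,50,95]))
def box(u0,u1,v0,v1):
    m=np.zeros(P.shape[:2],bool);m[v0:v1,u0:u1]=1;return m
z=P[...,2]
hsv=cv2.cvtColor(I,cv2.COLOR_BGR2HSV);yel=(hsv[...,0]>18)&(hsv[...,0]<35)&(hsv[...,1]>70)
rect(box(150,250,170,290)&(z>.006)&(z<.03),"lidplate")
rect(box(150,250,170,290)&(z>.035),"lidbar")
rect(box(280,370,180,295)&(z>.045)&~yel,"box rim")
for n,b in(("A near",box(300,350,237,285)),("B far",box(300,350,190,236))): rect(b&yel,n)
rect(box(420,506,205,300)&(z>.05)&(z<.07),"table")
rect(box(380,402,205,290)&(z>.004),"brush")
S,SI=s["P"],s["I"];hs=cv2.cvtColor(SI,cv2.COLOR_BGR2HSV);ys=(hs[...,0]>18)&(hs[...,0]<35)&(hs[...,1]>70)
for n,b in(("A",(310,352,195,245)),("B",(275,320,240,282))):
    q=S[b[2]:b[3],b[0]:b[1]][ys[b[2]:b[3],b[0]:b[1]]];print("scene",n,q.mean(0),np.percentile(q[:,2],[5,50,98]))
a=cv2.resize(I[180:295,285:365],None,fx=5,fy=5,interpolation=cv2.INTER_CUBIC);b=cv2.resize(SI[175:305,245:390],None,fx=2.75,fy=4.42,interpolation=cv2.INTER_CUBIC)[:575]
cv2.imwrite("pics/crop.png",np.hstack([a,b[:,:399]]))
print(a.shape,b.shape)
E
```

```text
lidplate 6020 c [0.5334 0.2767] size [0.2782 0.2307] ang 3.48 z [0.0072 0.0116 0.0163]
lidbar 445 c [0.4567 0.1544] size [0.347  0.0892] ang 58.37 z [0.0399 0.0475 1.361 ]
box rim 1339 c [ 0.5156 -0.0155] size [0.1479 0.2233] ang 86.6 z [0.0459 0.0513 0.0628]Traceback (most recent call last):
  File "<stdin>", line 13, in <module>
  File "<stdin>", line 5, in rect
    return _quantile_unchecked(
        a, q, axis, out, overwrite_input, method, keepdims, weights)
    return _ureduce(a,
                    func=_quantile_ureduce_func,
    ...<5 lines>...
                    overwrite_input=overwrite_input,
                    method=method)
    r = func(a, **kwargs)
    result = _quantile(arr,
                       quantiles=q,
    ...<2 lines>...
                       out=out,
                       weights=wgt)
    slices_having_nans = np.isnan(arr[-1, ...])
                                  ~~~^^^^^^^^^
IndexError: index -1 is out of bounds for axis 0 with size 0
```

```bash
cat > m.py <<'E'
from h import *
np.set_printoptions(precision=4,suppress=True)
def box(u0,u1,v0,v1):
    m=np.zeros((480,640),bool);m[v0:v1,u0:u1]=1;return m
def yellow(I):
    i=I.astype(int);return (np.minimum(i[...,1],i[...,2])-i[...,0]>25)
def rect(P,m,name):
    n,l,st,_=cv2.connectedComponentsWithStats(m.astype(np.uint8));m=l==1+np.argmax(st[1:,4])
    q=P[m];r=cv2.minAreaRect(q[:,:2].astype(np.float32));print(name,len(q),"c",np.round(r[0],4),"size",np.round(r[1],4),"ang",round(r[2],2),"z",np.percentile(q[:,2],[2,50,98]))
E
python3 - <<'E'
from m import *
t=np.load("top.npz");s=np.load("scene.npz");P,I=t["P"],t["I"];z=P[...,2]
print(I[259,324],I[213,329])
y=yellow(I)
rect(P,box(150,250,170,290)&(z>.006)&(z<.06),"lidplate")
rect(P,box(185,210,195,260)&(z>.035)&(z<.06),"lidbar")
rect(P,box(280,370,180,295)&(z>.045)&(z<.06)&~y,"box rim")
for n,b in(("A near",box(300,350,237,285)),("B far",box(300,350,190,236))): rect(P,b&y&(z<.1)&(z>0.01),n)
rect(P,box(420,506,205,300)&(z>.05)&(z<.07),"table")
rect(P,box(380,402,205,290)&(z>.004)&(z<.05),"brush")
S,SI=s["P"],s["I"];ys=yellow(SI)
for n,b in(("A",box(310,352,195,245)),("B",box(275,320,240,282))): rect(S,b&ys,"scene "+n)
a=cv2.resize(I[180:295,285:365],None,fx=5,fy=5,interpolation=cv2.INTER_CUBIC);b=cv2.resize(SI[175:305,245:390],(400,575),interpolation=cv2.INTER_CUBIC)
cv2.imwrite("pics/crop.png",np.hstack([a,b]))
E
```

```text
[164 197 194] [159 196 194]
lidplate 6348 c [0.5309 0.2759] size [0.2241 0.1586] ang 1.93 z [0.0068 0.0119 0.0485]
lidbar 391 c [0.5301 0.2747] size [0.0984 0.019 ] ang 2.7 z [0.0378 0.0468 0.0522]
box rim 637 c [ 0.5191 -0.0157] size [0.1479 0.2162] ang 86.61 z [0.0456 0.0514 0.0573]
A near 628 c [ 0.4695 -0.0148] size [0.0633 0.056 ] ang 1.04 z [0.0429 0.0504 0.0643]
B far 646 c [ 0.5738 -0.0206] size [0.0571 0.0665] ang 82.97 z [0.0182 0.0259 0.041 ]
table 6228 c [ 0.4872 -0.3312] size [0.1714 0.1807] ang 89.9 z [0.0542 0.0597 0.065 ]
brush 1002 c [ 0.5006 -0.1654] size [0.0467 0.1702] ang 88.78 z [0.0075 0.0179 0.0239]
scene A 1048 c [0.7054 0.1037] size [0.6471 0.0736] ang 27.74 z [0.0178 0.0479 0.0631]
scene B 934 c [0.7719 0.1049] size [0.5394 0.078 ] ang 33.67 z [0.0169 0.0248 0.0388]
```

View pics/crop.png

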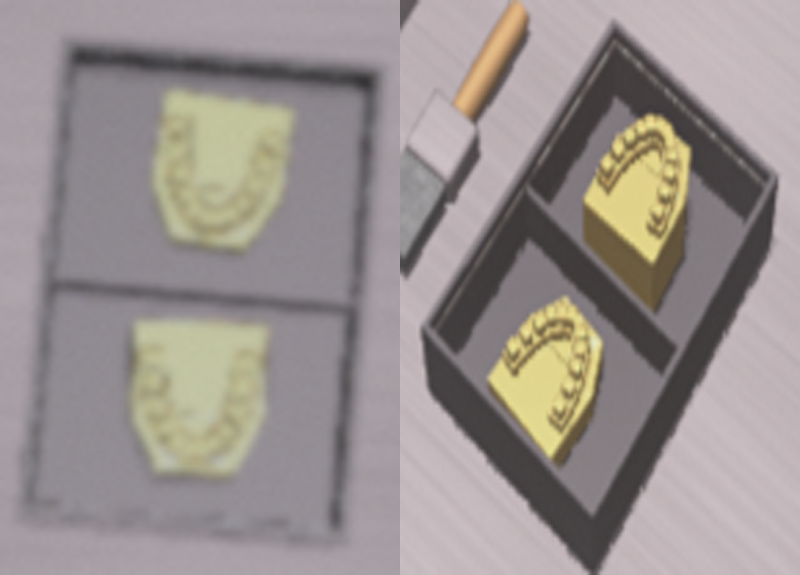

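The crop confirms it: the near model (top view 324,259, highest at z≈0.063) is the tall one, and the far one reaches only about 0.04. Next I move above it for a wrist view.

{"fn": "apply_moves", "kwargs": {
  "targets": [
    [[4.4, -12.2, 0, 3, 87], [4.4, -12.2, 0, 3, 87], [4.4, -12.2, 0, 3, 87], [4.4, -12.2, 0, 3, 87], [4.4, -12.2, 0, 3, 87], [4.4, -12.2, 0, 3, 87], [4.4, -12.2, 0, 3, 87], [4.4, -12.2, 0, 3, 87], [4.4, -12.2, 0, 3, 87], [4.4, -12.2, 0, 3, 87], [4.4, -12.2, 0, 3, 87], [4.4, -12.2, 0, 3, 87], [4.4, -12.2, 0, 3, 87], [4.4, -12.2, 0, 3, 87], [4.4, -12.2, 0, 3, 87], [4.4, -12.2, 0, 3, 87]]
  ]
}}

```text
time_s: 2.1
position: [0.4741, -0.0114, 0.2306]
ee_rot: [-0.028, 3.141, 0.0]
contact_force: [0.3, -0.3, -0.1]
grip_width: 0.997
grasp_force: 0.0
```

```bash
cat >> m.py <<'E'
from scipy.spatial.transform import Rotation as R
def wrist():
    a=arm.sense();s=snapshot("wrist");T=np.eye(4);T[:3,:3]=R.from_rotvec(a["ee_rot"]).as_matrix();T[:3,3]=a["position"]
    s["cam_to_world"]=T@np.array(s["hand_eye"]);return s,cloud(s),a
def yaw(a):
    y=R.from_rotvec(a["ee_rot"]).as_matrix()[:,1];return np.degrees(np.arctan2(y[1],y[0]))
E
python3 - <<'E'
from m import *
s,P,a=wrist();print(a["position"],yaw(a));I=s["image"];np.savez("w1.npz",P=P,I=I)
print(s["hand_eye"])
y=yellow(I);z=P[...,2]
rect(P,y&(z>.045)&(z<.075)&(P[...,0]<.52),"tall top")
rect(P,y&(z>.02)&(z<.075)&(P[...,0]<.52),"tall all")
cv2.imwrite("pics/w1.png",I)
E
```

```text
[ 0.4741 -0.0114  0.2306] 91.02093121109088
[[ 0.0007  0.9563  0.2923  0.081 ]
 [ 1.     -0.0007 -0.     -0.0008]
 [ 0.0002  0.2923 -0.9563 -0.154 ]
 [ 0.      0.      0.      1.    ]]
tall top 5135 c [ 0.4692 -0.0151] size [0.0592 0.0685] ang 89.52 z [0.0463 0.0483 0.0625]
tall all 5292 c [ 0.4691 -0.0151] size [0.0592 0.0686] ang 89.52 z [0.0381 0.0483 0.0625]
```

View pics/w1.png

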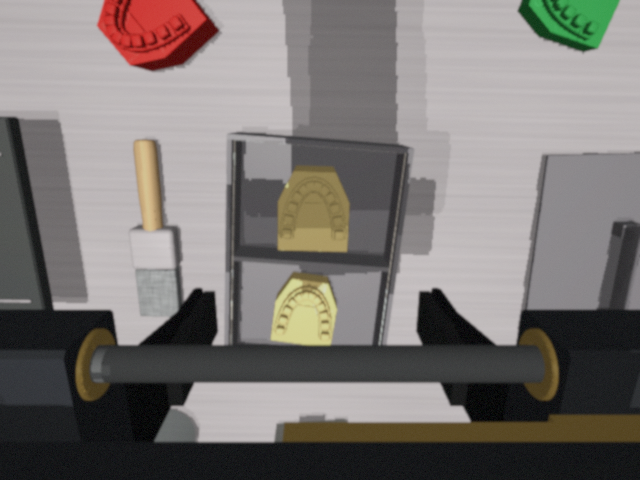

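The wrist view shows the tall model at (313,210), measured at 59×68.5 mm with its top at 0.0625, which matches the spec. Descending to grip the parallel sides.

{"fn": "apply_moves", "kwargs": {
  "targets": [
    [[0.12, -0.07, -0.8, -0.2, 87], [0.12, -0.07, -1.6, -0.2, 87], [0.12, -0.07, -2.3, -0.2, 87], [0.12, -0.07, -2.8, -0.2, 87], [0.12, -0.07, -3.3, -0.2, 87], [0.12, -0.07, -3.7, -0.2, 87], [0.12, -0.07, -4.0, -0.2, 87], [0.12, -0.07, -4.2, -0.2, 87], [0.12, -0.07, -4.2, -0.2, 87], [0.12, -0.07, -4.2, -0.2, 87], [0.12, -0.07, -4.2, -0.2, 50], [0.12, -0.07, -4.2, -0.2, 50], [0.12, -0.07, -4.2, -0.2, 50], [0.12, -0.07, -4.2, -0.2, 50], [0.12, -0.07, -4.2, -0.2, 50], [0.12, -0.07, -4.2, -0.2, 50], [0.12, -0.07, -4.2, -0.2, 50], [0.12, -0.07, -4.2, -0.2, 50]]
  ]
}}

```text
time_s: 4.4
position: [0.4803, -0.0152, 0.0206]
ee_rot: [0.017, 3.141, 0.0]
contact_force: [-2.0, 1.0, 5.0]
grip_width: 0.691
grasp_force: 30.0
```

{"fn": "apply_moves", "kwargs": {
  "targets": [
    [[0, 0, 0.1, 0, 50], [0, 0, 0.3, 0, 50], [0, 0, 0.6, 0, 50], [0, 0, 0.9, 0, 50], [0, 0, 1.3, 0, 50], [0, 0, 1.7, 0, 50], [0, 0, 2.1, 0, 50], [0, 0, 2.4, 0, 50], [0, 0, 2.5, 0, 50], [0, 0, 2.5, 0, 50]]
  ]
}}

```text
time_s: 5.65
position: [0.4802, -0.0152, 0.1456]
ee_rot: [0.017, 3.141, 0.0]
contact_force: [0.0, 0.3, -2.4]
grip_width: 0.694
grasp_force: 30.0
```

```bash
python3 - <<'E'
from m import *
s,P,a=wrist();I=s["image"];np.savez("w2.npz",P=P,I=I);print(a["position"],a["contact_force"],a["grip_width"],a["grasp_force"])
y=yellow(I);z=P[...,2]
rect(P,y&(z>.1)&(z<.2),"held")
rect(P,(~y)&(abs(z-.06)<.006)&(P[...,1]<-.2)&(P[...,1]>-.45),"table part")
cv2.imwrite("pics/w2.png",I)
E
```

```text
[ 0.4802 -0.0152  0.1456] [ 0.0163  0.3072 -2.3682] 0.6935947730538586 29.998128027655184
held 19140 c [ 0.4547 -0.0157] size [0.0694 0.0404] ang 89.31 z [0.1404 0.1732 0.1873]Traceback (most recent call last):
  File "<stdin>", line 5, in <module>
  File "m.py", line 8, in rect
    n,l,st,_=cv2.connectedComponentsWithStats(m.astype(np.uint8));m=l==1+np.argmax(st[1:,4])
                                                                         ~~~~~~~~~^^^^^^^^^^
    return _wrapfunc(a, 'argmax', axis=axis, out=out, **kwds)
    return bound(*args, **kwds)
ValueError: attempt to get argmax of an empty sequence
```

Held level, 2.4 N weight, with the top at 0.187 as expected. Moving to the table.

{"fn": "apply_moves", "kwargs": {
  "targets": [
    [[0.02, -0.2, 0, 0, 50], [0.04, -0.6, 0, 0, 50], [0.06, -1.1, 0, 0, 50], [0.1, -1.7, 0, 0, 50], [0.14, -2.3, 0, 0, 50], [0.18, -2.9, 0, 0, 50], [0.22, -3.5, 0, 0, 50], [0.26, -4.1, 0, 0, 50], [0.3, -4.7, 0, 0, 50], [0.34, -5.2, 0, 0, 50], [0.36, -5.6, 0, 0, 50], [0.36, -5.8, -0.2, 0, 50], [0.36, -5.9, -0.5, 0, 50], [0.36, -5.9, -0.8, 0, 50], [0.36, -5.9, -1.0, 0, 50], [0.36, -5.9, -1.15, 0, 50], [0.36, -5.9, -1.25, 0, 50], [0.36, -5.9, -1.25, 0, 50]]
  ]
}}

```text
time_s: 7.95
position: [0.4982, -0.3101, 0.0829]
ee_rot: [-0.017, -3.141, -0.0]
contact_force: [0.8, 0.2, -1.8]
grip_width: 0.686
grasp_force: 30.0
```

```bash
python3 - <<'E'
from m import *
s,P,a=wrist();I=s["image"];print(a["position"],a["contact_force"],a["grasp_force"])
y=yellow(I);z=P[...,2]
rect(P,y&(z>.06)&(z<.2),"held")
t=(~y)&(abs(z-.06)<.01)&(P[...,1]<-.23)&(P[...,1]>-.43)&(P[...,0]<.5);print("table z",t.sum(),np.median(z[t]) if t.any() else 0, P[t][:,:2].min(0),P[t][:,:2].max(0))
s=snapshot("scene");cv2.imwrite("pics/s3.png",cv2.resize(s["image"][0:300,30:430],(800,600)))
E
```

```text
[ 0.4982 -0.3101  0.0829] [ 0.8258  0.191  -1.8162] 29.998115678317845
held 19478 c [ 0.4734 -0.3095] size [0.0719 0.0418] ang 89.84 z [0.0757 0.1104 0.1248]
table z 80146 0.059752692983156955 [ 0.3964 -0.418 ] [ 0.5    -0.2471]
```

View pics/s3.png

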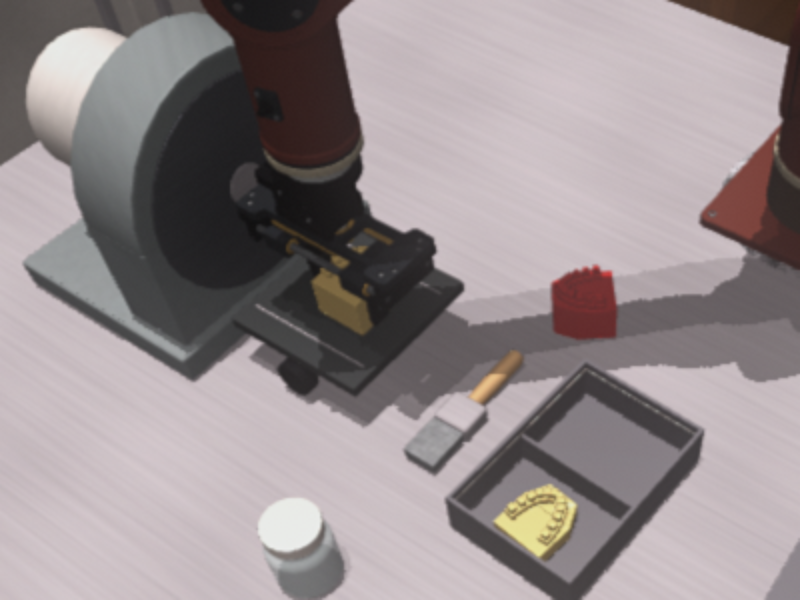

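The model hangs at about (345,305) in this crop, roughly 6 mm above the table. The box's near bay is empty and the trimmed model is undisturbed. Lowering gently.

{"fn": "apply_moves", "kwargs": {
  "targets": [
    [[0, 0, -0.04, 0, 50], [0, 0, -0.08, 0, 50], [0, 0, -0.1, 0, 50], [0, 0, -0.12, 0, 50], [0, 0, -0.13, 0, 50], [0, 0, -0.13, 0, 50]]
  ]
}}

```text
time_s: 8.8
position: [0.4982, -0.3103, 0.0767]
ee_rot: [-0.017, -3.142, -0.0]
contact_force: [-2.2, 2.3, 1.1]
grip_width: 0.683
grasp_force: 30.0
```

Contact: the force changed by about +3 N, the model's weight. Release and rise.

{"fn": "apply_moves", "kwargs": {
  "targets": [
    [[0, 0, 0, 0, 66], [0, 0, 0, 0, 72], [0, 0, 0, 0, 80], [0, 0, 0, 0, 87], [0, 0, 0, 0, 87], [0, 0, 0, 0, 87], [0, 0, 0.2, 0, 87], [0, 0, 0.5, 0, 87], [0, 0, 0.9, 0, 87], [0, 0, 1.4, 0, 87], [0, 0, 2, 0, 87], [0, 0, 2.7, 0, 87], [0, 0, 3.2, 0, 87], [0, 0, 3.2, 0, 87]]
  ]
}}

```text
time_s: 10.55
position: [0.499, -0.3112, 0.2398]
ee_rot: [0.018, 3.137, -0.002]
contact_force: [0.1, 0.2, 0.7]
grip_width: 0.997
grasp_force: 0.0
```

```bash
python3 - <<'E'
from m import *
s,P,a=wrist();I=s["image"];print(a["position"],a["grip_width"])
y=yellow(I);z=P[...,2];rect(P,y&(z>.06)&(z<.2),"placed")
q=P[y&(abs(z-.104)<.006)];c=np.linalg.lstsq(np.c_[q[:,:2],np.ones(len(q))],q[:,2],rcond=None)[0];print("slope",c[:2])
E
```

```text
[ 0.499  -0.3112  0.2398] 0.9969642824061389
placed 7204 c [ 0.4924 -0.3108] size [0.0694 0.0878] ang 89.43 z [0.0772 0.1042 0.1184]
slope [-0.0062 -0.0019]
```

Placed upright within a few mm of the middle. Now over to the lid for a close look.

{"fn": "apply_moves", "kwargs": {
  "targets": [
    [[0.65, 11.7, 0.3, 0.35, 87], [0.65, 11.7, 0.3, 0.35, 87], [0.65, 11.7, 0.3, 0.35, 87], [0.65, 11.7, 0.3, 0.35, 87], [0.65, 11.7, 0.3, 0.35, 87], [0.65, 11.7, 0.3, 0.35, 87], [0.65, 11.7, 0.3, 0.35, 87], [0.65, 11.7, 0.3, 0.35, 87], [0.65, 11.7, 0.3, 0.35, 87], [0.65, 11.7, 0.3, 0.35, 87], [0.65, 11.7, 0.3, 0.35, 87], [0.65, 11.7, 0.3, 0.35, 87], [0.65, 11.7, 0.3, 0.35, 87], [0.65, 11.7, 0.3, 0.35, 87], [0.65, 11.7, 0.3, 0.35, 87]]
  ]
}}

```text
time_s: 12.48
position: [0.5308, 0.2742, 0.2517]
ee_rot: [-0.059, 3.141, 0.0]
contact_force: [0.1, -0.4, 0.1]
grip_width: 1.001
grasp_force: 0.0
```

```bash
python3 - <<'E'
from m import *
s,P,a=wrist();I=s["image"];print(a["position"],yaw(a))
z=P[...,2];X,Y=P[...,0],P[...,1]
rect(P,(z>.04)&(z<.055)&(abs(Y-.276)<.05)&(abs(X-.53)<.09),"bar")
rect(P,(z>.007)&(z<.02)&(abs(Y-.276)<.1)&(abs(X-.53)<.13),"plate")
t=snapshot("top");T=cloud(t);zt=T[...,2]
rect(T,box(420,506,205,300)&yellow(t["image"])&(zt>.06)&(zt<.15),"tall top view")
cv2.imwrite("pics/w4.png",I)
E
```

```text
[0.5308 0.2742 0.2517] 92.13446560299538
bar 2188 c [0.5297 0.2744] size [0.0994 0.0177] ang 1.8 z [0.0447 0.0474 0.0491]
plate 34339 c [0.5303 0.2744] size [0.2243 0.1564] ang 2.41 z [0.0101 0.0117 0.0133]
tall top view 847 c [ 0.4871 -0.3093] size [0.0672 0.0607] ang 0.2 z [0.0976 0.1056 0.12  ]
```

View pics/w4.png

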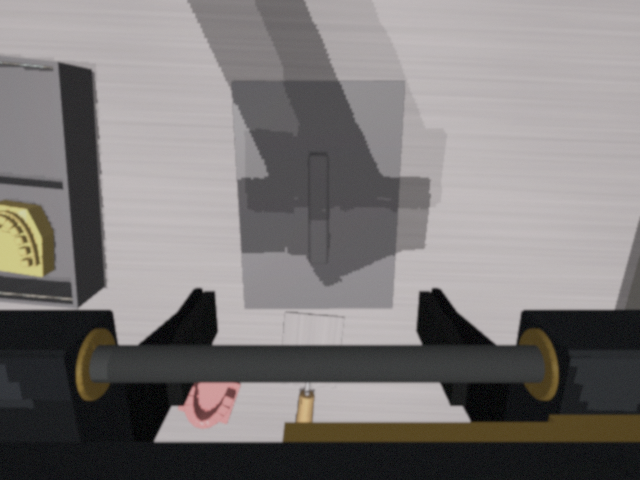

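The lid is centred at (0.530, 0.274) with yaw 2.2°. The plate measures 224×156 and the bar 99×18 mm, both matching the spec. The bar is at about (318,210) in the picture. The tall model is confirmed at (0.487,-0.309). Grasping the bar.

{"fn": "apply_moves", "kwargs": {
  "targets": [
    [[0, 0, -1, 0, 60], [0, 0, -2, 0, 60], [0, 0, -2.7, 0, 60], [0, 0, -3.3, 0, 60], [0, 0, -3.8, 0, 60], [0, 0, -4.2, 0, 60], [0, 0, -4.4, 0, 60], [0, 0, -4.47, 0, 60], [0, 0, -4.47, 0, 60], [0, 0, -4.47, 0, 8], [0, 0, -4.47, 0, 8], [0, 0, -4.47, 0, 8], [0, 0, -4.47, 0, 8], [0, 0, -4.47, 0, 8], [0, 0, -4.47, 0, 8], [0, 0, -4.47, 0, 8], [0, 0, -4.47, 0, 8], [0, 0, -4.47, 0, 8]]
  ]
}}

```text
time_s: 14.82
position: [0.5307, 0.2748, 0.0281]
ee_rot: [-0.06, 3.141, 0.0]
contact_force: [0.1, -0.0, 0.9]
grip_width: 0.204
grasp_force: 30.0
```

```bash
python3 - <<'E'
from m import *
a=arm.sense();print(a["position"],yaw(a),a["grip_width"]*87,a["grasp_force"])
E
```

```text
[0.5307 0.2748 0.0281] 92.18278724724605 17.765358608629253 29.999691601842642
```

{"fn": "apply_moves", "kwargs": {
  "targets": [
    [[0, 0, 0.1, 0, 8], [0, 0, 0.3, 0, 8], [0, 0, 0.6, 0, 8], [0, 0, 1.0, 0, 8], [0, 0, 1.4, 0, 8], [0, 0, 1.8, 0, 8], [0, 0, 2.1, 0, 8], [0, 0, 2.2, 0, 8], [0, 0, 2.2, 0, 8], [0, 0, 2.2, 0, 8]]
  ]
}}

```text
time_s: 16.08
position: [0.5303, 0.2745, 0.1373]
ee_rot: [0.06, -3.14, 0.001]
contact_force: [-0.8, 0.4, -2.9]
grip_width: 0.205
grasp_force: 30.0
```

```bash
python3 - <<'E'
from m import *
w=np.load("w1.npz");P,I=w["P"],w["I"];z=P[...,2];X,Y=P[...,0],P[...,1]
m=(z>.047)&(z<.056)&~yellow(I)&(abs(Y+.0157)<.1)&(X>.38)&(X<.65)
q=P[m];print(len(q),q[:,:2].min(0),q[:,:2].max(0),np.median(q[:,2]))
th=np.radians(-3.4);c=np.array([.5191,-.0157]);d=q[:,:2]-c
a=d@[np.cos(th),np.sin(th)];b=d@[-np.sin(th),np.cos(th)]
for n,k in(("L",(b>.06)&(abs(a)<.1)),("R",(b<-.06)&(abs(a)<.1))):
    p=np.polyfit(a[k],b[k],1);print(n,k.sum(),"slope deg",np.degrees(p[0]),"off",p[1],np.percentile(b[k],[1,99]),"a",a[k].min(),a[k].max())
k=(a<-.09)&(abs(b)<.06);print("near",k.sum(),np.percentile(a[k],[1,50,99]),np.degrees(np.polyfit(b[k],a[k],1)[0]))
t=snapshot("top");T=cloud(t);zt=T[...,2];rect(T,box(280,370,180,295)&(zt>.045)&(zt<.06)&~yellow(t["image"]),"rim again")
s,Q,e=wrist();print(e["position"],yaw(e),e["contact_force"]);zz=Q[...,2]
m=(zz>.112)&(zz<.132)&(abs(Q[...,1]-.2748)<.1);rect(Q,m,"held lid")
g=Q[m];cc=np.linalg.lstsq(np.c_[g[:,:2],np.ones(len(g))],g[:,2],rcond=None)[0];print("lid slope",cc[:2])
E
```

```text
3377 [ 0.4064 -0.0946] [0.5934 0.0632] 0.05158559347046526
L 1082 slope deg 0.07404853921987045 off 0.07059606769651389 [0.0687 0.0729] a -0.0998365521191528 0.06816629746508182
R 1166 slope deg 0.08164241283187816 off -0.07263533839282639 [-0.075  -0.0708] a -0.09953423520278873 0.07866811432671092
near 845 [-0.1086 -0.1067 -0.1046] -0.0834710341114463
rim again 644 c [ 0.5194 -0.0156] size [0.1482 0.2168] ang 86.64 z [0.0454 0.0515 0.0567]
[0.5303 0.2745 0.1372] 92.17739075540744 [-1.1013  0.0887 -2.2941]
held lid 99158 c [0.4786 0.2715] size [0.1217 0.1567] ang 2.18 z [0.1197 0.121  0.1224]
lid slope [-0.0004 -0.0009]
```

The held lid is level, and the box is at (0.5188,-0.0163) with yaw −3.35° from both views. Carrying the lid above the box.

{"fn": "apply_moves", "kwargs": {
  "targets": [
    [[0, -0.2, 0, 0, 8], [-0.02, -0.6, 0, -0.1, 8], [-0.05, -1.1, 0, -0.2, 8], [-0.08, -1.7, 0, -0.3, 8], [-0.1, -2.3, 0, -0.4, 8], [-0.12, -2.9, 0, -0.5, 8], [-0.14, -3.5, 0, -0.6, 8], [-0.17, -4.1, 0, -0.69, 8], [-0.2, -4.7, 0, -0.69, 8], [-0.23, -5.2, 0, -0.69, 8], [-0.23, -5.55, 0, -0.69, 8], [-0.23, -5.75, 0, -0.69, 8], [-0.23, -5.82, -0.2, -0.69, 8], [-0.23, -5.82, -0.5, -0.69, 8], [-0.23, -5.82, -0.8, -0.69, 8], [-0.23, -5.82, -0.95, -0.69, 8], [-0.23, -5.82, -0.95, -0.69, 8], [-0.23, -5.82, -0.95, -0.69, 8]]
  ]
}}

```text
time_s: 18.42
position: [0.5195, -0.0163, 0.0909]
ee_rot: [0.091, 3.14, -0.0]
contact_force: [0.1, -0.5, -2.4]
grip_width: 0.203
grasp_force: 30.0
```

```bash
python3 - <<'E'
from m import *
s,Q,e=wrist();print(e["position"],yaw(e),e["contact_force"]);zz=Q[...,2]
m=(zz>.066)&(zz<.084)&(abs(Q[...,1]+.016)<.1);rect(Q,m,"lid");g=Q[m];cc=np.linalg.lstsq(np.c_[g[:,:2],np.ones(len(g))],g[:,2],rcond=None)[0];print("slope",cc[:2])
E
```

```text
[ 0.5195 -0.0163  0.0909] 86.6632239607396 [ 0.1138 -0.5201 -2.4471]
lid 99127 c [ 0.4679 -0.0143] size [0.1566 0.1216] ang 86.75 z [0.0732 0.0746 0.0759]
slope [ 0.0009 -0.0001]
```

Aligned to within 0.1° and 1 mm. Lowering slowly.

{"fn": "apply_moves", "kwargs": {
  "targets": [
    [[0, 0, -0.06, 0, 8], [0, 0, -0.12, 0, 8], [0, 0, -0.18, 0, 8], [0, 0, -0.24, 0, 8], [0, 0, -0.29, 0, 8], [0, 0, -0.33, 0, 8], [0, 0, -0.36, 0, 8], [0, 0, -0.38, 0, 8], [0, 0, -0.38, 0, 8]]
  ]
}}

```text
time_s: 19.6
position: [0.5192, -0.0163, 0.072]
ee_rot: [-0.092, -3.14, -0.0]
contact_force: [-3.5, -0.4, 4.8]
grip_width: 0.204
grasp_force: 30.0
```

Contact at exactly the seated height. Release and rise.

{"fn": "apply_moves", "kwargs": {
  "targets": [
    [[0, 0, 0, 0, 22], [0, 0, 0, 0, 30], [0, 0, 0, 0, 45], [0, 0, 0, 0, 55], [0, 0, 0, 0, 55], [0, 0, 0, 0, 55], [0, 0, 0.3, 0, 55], [0, 0, 0.8, 0, 55], [0, 0, 1.5, 0, 55], [0, 0, 2.3, 0, 55], [0, 0, 3.1, 0, 55], [0, 0, 3.6, 0, 55], [0, 0, 3.6, 0, 55], [0, 0, 3.6, 0, 55]]
  ]
}}

```text
time_s: 21.35
position: [0.5189, -0.0164, 0.2514]
ee_rot: [-0.092, -3.14, -0.0]
contact_force: [-0.4, 0.2, -0.5]
grip_width: 0.632
grasp_force: 0.0
```

```bash
python3 - <<'E'
from m import *
s,Q,e=wrist();print(e["position"]);zz=Q[...,2]
m=(zz>.050)&(zz<.062)&(abs(Q[...,1]+.016)<.1)&(abs(Q[...,0]-.52)<.13);rect(Q,m,"lid");g=Q[m];cc=np.linalg.lstsq(np.c_[g[:,:2],np.ones(len(g))],g[:,2],rcond=None)[0];print("slope",cc[:2])
t=snapshot("scene");cv2.imwrite("pics/end.png",t["image"])
E
```

```text
[ 0.5189 -0.0164  0.2514]
lid 41179 c [ 0.5189 -0.0173] size [0.1565 0.2246] ang 86.65 z [0.0542 0.0557 0.0573]
slope [ 0.0001 -0.0002]
```

View pics/end.png

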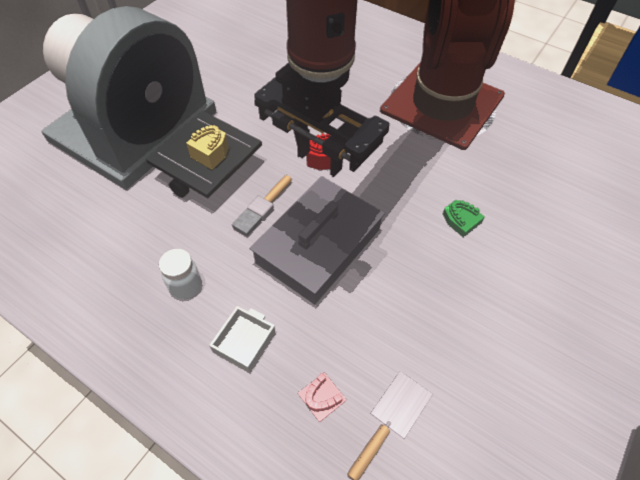

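The lid is level and seated, with its plate top at 0.0557 and centred on the box. The tall model stands at about (207,147) on the trimmer table, and the bystanders have not moved.

```bash
python3 -c "
from cell import arm
print(arm.hand_in())"
```

```text
the job is handed in; nothing more can be done
None
```

The job is handed in at about 21 s of the 67 s, verdict not shown: the tall model stands teeth up about 22 mm from the middle of the trimmer's table, the trimmed model is still in the box, the lid is level and fully home, and nothing else moved.

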